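Lock the quarter-turn work stop into the bench rail

TASK

Take the work stop out of its wooden holder and drop its foot into the rail's slot, near the slot's end that is away from the raised end block. Slide it gently towards that block until you feel the stop hidden inside the rail, then twist it a quarter turn clockwise (seen from above) to lock its foot crosswise under the lips. Never force it; let go with it upright, collar flat on the rail, and leave the wrench, tin and wood offcut alone.

Things in the scene. Friction and masses are not known exactly. Their poses are not given: they have to be found in the camera images.
- stop_grip (a point): Centre of the handle of the loose work stop (0.22 to 0.35 kg): a black upright block 14 mm (x) by 44 mm (y) by 34 mm high on a round steel collar 40 mm across, 6 mm thick. It lies 23 mm above the collar's underside and 39 mm above the foot's underside. z up, y along handle and foot; a half turn makes no difference. It starts standing in the holder, foot in the hole.
- stop_foot (a point): Centre of the underside of the work stop's steel T-foot, same axes: 12 mm (x) by 26 mm (y) with round ends, 8 mm thick, on a round stem 10 mm across that reaches 8 mm up to the collar.
- holder: Fixed wooden block 100 x 100 mm, 40 mm high, with a hole 20 mm (x) by 34 mm (y), 30 mm deep, in which the foot hangs; the collar rests on its top. Origin at the centre of its underside.
- rail: Fixed aluminium clamping rail 340 mm long (y), 70 mm wide (x), top face 24 mm above the bench; origin at the centre of its underside. A slot 14 mm wide (y -80 to +80 mm) runs along the middle of its 6 mm thick top. The collar rests on the top: handle centre then 47 mm above the bench. A raised block (y 150 to 170 mm, 18 mm over the top) marks the +y end.
- rail_entry (a point): Point on the slot's middle line level with the rail's top face, 55 mm from the rail's centre towards -y: a good place to drop the foot in. Axes as the rail. Under the lips a channel 16 mm wide lets the foot slide only lengthwise. The rail counts as jammed if the work stop, or the robot, presses it with more than 25 N.
- rail_slot_end (a point): The +y end of the slot, level with the top face. The foot never gets this far: a rigid stop hidden inside, elsewhere each time and not measured, halts the foot's centre at y -10 to +60 mm in the rail's frame. Only there (within about 1 mm) is a pocket for the foot to turn, only clockwise seen from above, up to a rigid end a few degrees past the quarter turn.
- wrench: Bystander: steel wrench 140 mm long lying on the bench.
- offcut: Bystander: wood offcut 50 x 110 x 22 mm lying on the bench.
- tin: Bystander: open steel tin 70 mm across, 60 mm high.
Mind the look-alikes: they are no part of the job. Leave any blue or turquoise look-alike of the part that bears stop_grip alone.

How it is judged:
On the way:
1. the foot is dropped into the slot, lengthwise, with the collar down on the rail, towards the slot's end that is away from the raised block (z of stop_grip in the frame of rail below 0.05 m and x of stop_grip in the frame of rail between -0.004 and 0.004 m and y of stop_grip in the frame of rail between -0.08 and -0.02 m and angle between the y axis of stop_grip and the y axis of rail, either way round below 0.25 rad), for 0.1 s.
At the end, for the whole second after the job is handed in: The stop stands upright (0.08 rad) and still in the slot, collar on the rail (handle centre 44 to 49.5 mm over the rail's underside, within 4 mm of the slot's middle line, -17 to 67 mm from the rail's centre towards the raised block), foot crosswise to the slot within 0.3 rad (z of stop_grip in the frame of rail between 0.044 and 0.0495 m and x of stop_grip in the frame of rail between -0.004 and 0.004 m and y of stop_grip in the frame of rail between -0.017 and 0.067 m and angle between the y axis of stop_grip and the x axis of rail, either way round below 0.3 rad and angle between stop_grip's own z axis and vertical below 0.08 rad and linear speed of work_stop below 0.01 m/s); the robot touches nothing.
It fails at once if the work stop is forced or jammed: pressed against the rail or the parts inside it with more than 25 N (contact force between work_stop and rail above 25 N).
It fails at once if the robot presses on the rail with more than 25 N (contact force between any of the fingers, the arm and rail above 25 N).
It fails at once if the wrench, the offcut or the tin is moved by more than 30 mm (distance of any of wrench, offcut, tin from where it was at the start of the episode above 0.03 m).
It also fails if it takes over 58 s, if anything falls off the work surface, if the arm or the gripper's body presses on something with over 40 N, if the wrist force passes 120 N, or if a joint passes its speed limit or range.

ROBOT

A 7-joint arm with a two-finger parallel gripper is mounted at the origin on the work surface. World frame = base frame: x ahead of the robot, y to its left, z up, the work surface at z = 0. Lengths are in m, angles in rad, forces in N, time in s.
With the tool pointing down it reaches from about 0.425 to 0.925 m from the base axis. Payload 6.8 kg.
Tool frame: the origin (TCP) lies between the finger pads; the fingertips stand 19 mm ahead of it and the grasp point (between the pads) is the TCP; z points along the fingers, y is the direction in which the jaws open and shut (so a half turn about z gives the same grasp; the last joint's range is limited). The gripper opens to 85 mm and grips with 20 to 120 N. Pads are 22 mm wide; open, the fingers measure 114 mm over their backs; the gripper's body (76 mm by 85 mm) begins 54 mm behind the grasp point. The pads swing forward as they close: fully open they stand 13 mm farther back than shut.
Start: joints at [1.24, 0.477, 0.022, 1.555, -0.011, 1.109, -0.083], TCP at [0.149, -0.658, 0.25] pointing down, gripper open.
Joint ranges: [-2.96, 2.96], [-0.34, 2.1], [-1.41, 1.46], [0.24, 2.44], [-1.37, 4.51], [0.17, 1.92], [-2.96, 2.96]. Speed limits (rad/s): [2.39, 2.39, 3.14, 3.14, 3.14, 3.14, 3.14].

INTERFACE

Orientations are given as [roll, pitch, yaw] about the fixed x, y, z axes, in that order (R = Rz(yaw) Ry(pitch) Rx(roll)).
In Python, from workcell import get_obs, grab_frame, get_calibration, manip gives the robot as it stands. The module is installed in compiled form; this text tells all that it offers.
- The arm moves only by the shell command python3 -m crank 'ROWS' [FORCE]. ROWS is JSON, a list of rows, each a list of 3 entries, a list of its own where there are three numbers: the turn, a rotation vector about the tool's x, y, z in rad, then the shift along the tool's x, y, z in m, then the opening, from 0 (shut) to 1 (fully open). A call has 1 to 12 rows; each row shifts and turns the commanded pose from where the row before left it, along the tool's axes as they then stand; what a row does not reach is not made up. A row lasts 1/8 s, in which the tool goes at most 62.5 mm and 10.7 degrees, less where a joint would pass 70% of its speed; a pose out of reach is approached as far as the arm can. A call with a gripper value outside its range is refused whole. The fingers move at their own pace and stop on an object; FORCE is the grip in N (left out, the last holds). Time passes only in rows, so rows that do not move let the fingers close. It gives the time, the measured TCP pose, the force and the opening at its end, in the units of the state.
- get_obs(): the state, without advancing time (a new reading comes with each control period).
- grab_frame(name): name is "scene" or "top"; returns the picture (420x560x3 uint8, red, green, blue); there is no depth.
- get_calibration(name): a dict with "fx", "fy", "cx", "cy" (pixels), "dist_coeffs" ([k1, k2, p1, p2, k3] as OpenCV has them; the pictures are not rectified), "world_from_camera" (4x4, takes a point from camera to world coordinates). Camera axes: x right, y down, z forward; pixel columns grow to the right and rows downward; lengths in m; the calibration is good to about 2 mm. A picture is of the moment at which its call begins. get_calibration takes no time and is no camera call.
- manip.close_job(): hands the job in, once; it reports no verdict.
The state is a dict: "t": time; "joints": joint angles; "joint_vel": joint speeds; "joint_efforts": joint torques, N m; "tcp_pos": TCP position; "tcp_rot": TCP orientation; "wrist_force": force on the tool from outside, world axes, zero at the start; "ft_torque": the same for the moment, N m; "gripper_width": finger opening in m.
Only numpy, scipy, OpenCV 4.12 (cv2) and the standard library are available. Lean on these libraries where they do the work, as an engineer would, in place of code of your own. Each camera call takes 0.05 s, during which the arm holds its last target.

## Working session

There is one attempt and no reset: what is moved stays moved. The work goes in short steps, Python scripts to look and compute and a shell command to move; the robot and the scene stay as the last step left them, time stands still between calls to the robot, and variables do not carry over. Pictures are saved under pics/ and viewed, and the job is handed in when it is done.

```bash
mkdir -p pics
python3 - <<'E'
from workcell import get_obs, grab_frame, get_calibration
import cv2,numpy as np
print(get_obs())
for n in("scene","top"):
    cv2.imwrite(f"pics/{n}0.png",grab_frame(n)[:,:,::-1]); c=get_calibration(n); print({k:np.round(v,4).tolist() for k,v in c.items()})
E
```

```text
{'t': 0.0, 'joints': array([ 1.23989381,  0.47779456,  0.02232873,  1.55644919, -0.01147659,
        1.1092593 , -0.08309071]), 'joint_vel': array([-4.50742094e-05, -2.13404033e-04, -9.42031714e-05, -2.40158409e-04,
       -6.80164283e-04, -1.30882781e-03,  5.32212560e-04]), 'joint_efforts': array([ 2.82235760e-04, -5.96450472e+01,  1.60754666e+00, -2.81194907e+01,
        1.24232116e-02,  9.33530799e-03,  3.24925929e-05]), 'tcp_pos': array([ 0.14901961, -0.65778707,  0.24933013]), 'tcp_rot': array([-3.13981653e+00,  1.47869055e-04,  2.22853780e-01]), 'wrist_force': array([ 0.26518058,  0.59222001, -0.44053589]), 'ft_torque': array([ 0.02804917, -0.02142694, -0.01269877]), 'gripper_width': 0.08531072659818638}
{'fx': 411.2407, 'fy': 411.2407, 'cx': 277.3106, 'cy': 213.426, 'dist_coeffs': [-0.077, 0.0, 0.0, 0.0, 0.0], 'world_from_camera': [[-0.7505, 0.3976, -0.5279, 1.097], [0.6609, 0.4597, -0.5932, 0.5255], [0.0068, -0.7941, -0.6078, 0.6707], [0.0, 0.0, 0.0, 1.0]]}
{'fx': 539.6219, 'fy': 539.6219, 'cx': 283.5631, 'cy': 205.4344, 'dist_coeffs': [-0.201, 0.0, 0.0, 0.0, 0.0], 'world_from_camera': [[0.0089, -0.9914, 0.1302, 0.4439], [-0.9999, -0.0098, -0.0066, -0.042], [0.0078, -0.1301, -0.9915, 1.0771], [0.0, 0.0, 0.0, 1.0]]}
```

View pics/scene0.png

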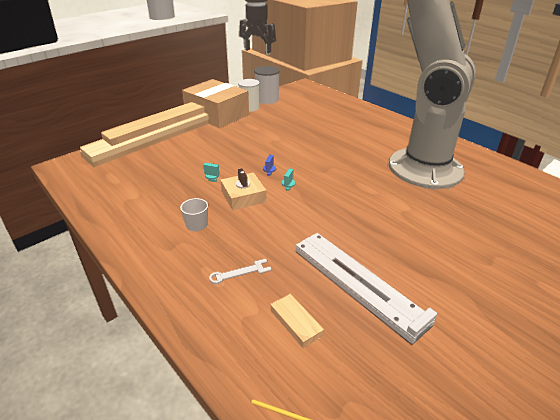

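View pics/top0.png

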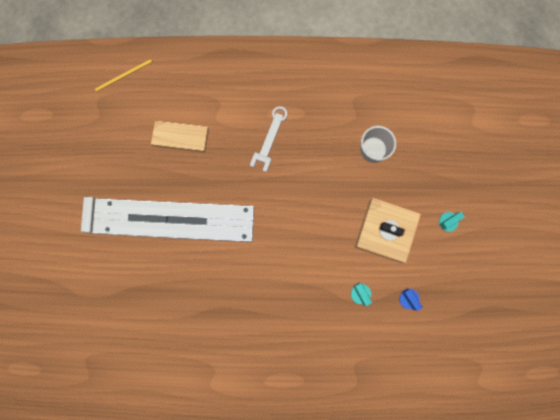

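Run:
```python
import cv2,numpy as np
a=cv2.imread("pics/top0.png");s=cv2.imread("pics/scene0.png")
c=[cv2.resize(i,(w,h),interpolation=cv2.INTER_CUBIC) for i,w,h in((a[190:250,70:270],800,240),(a[190:270,350:430],360,360),(s[150:215,210:300],440,318))]
o=np.zeros((600,800,3),np.uint8);o[:240]=c[0];o[240:600,:360]=c[1];o[240:558,360:800]=c[2]
cv2.imwrite("pics/z0.png",o)
```

```text
(no output)
```

View pics/z0.png

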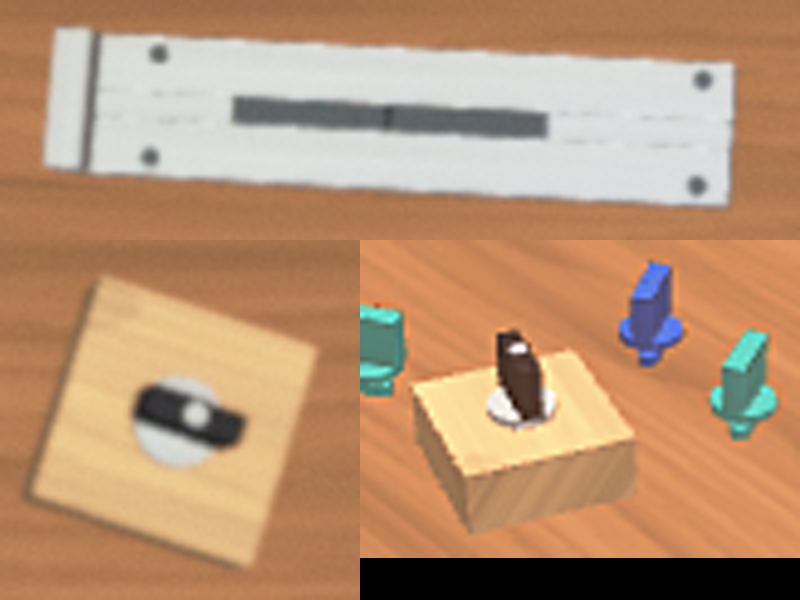

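```bash
cat > h.py <<'E'
import cv2,numpy as np
from workcell import get_calibration
def ray(n,px):
    c=get_calibration(n);K=np.array([[c['fx'],0,c['cx']],[0,c['fy'],c['cy']],[0,0,1]])
    u=cv2.undistortPoints(np.array(px,float).reshape(-1,1,2),K,np.array(c['dist_coeffs'])).reshape(-1,2)
    T=np.array(c['world_from_camera']);return T[:3,3],np.c_[u,np.ones(len(u))]@T[:3,:3].T
def plane(n,px,z):
    o,d=ray(n,px);return (o+d*((z-o[2])/d[:,2])[:,None])
def proj(n,P):
    c=get_calibration(n);K=np.array([[c['fx'],0,c['cx']],[0,c['fy'],c['cy']],[0,0,1]])
    M=np.linalg.inv(np.array(c['world_from_camera']))
    return cv2.projectPoints(np.array(P,float).reshape(-1,1,3),cv2.Rodrigues(M[:3,:3])[0],M[:3,3],K,np.array(c['dist_coeffs']))[0].reshape(-1,2)
E
python3 - <<'E'
from h import *
a=cv2.imread("pics/top0.png");h=cv2.cvtColor(a,cv2.COLOR_BGR2HSV);g=cv2.cvtColor(a,cv2.COLOR_BGR2GRAY)
def fit(m,x0,y0,x1,y1,z,name):
    w=np.zeros_like(m);w[y0:y1,x0:x1]=m[y0:y1,x0:x1]
    cs=cv2.findContours(w,cv2.RETR_EXTERNAL,cv2.CHAIN_APPROX_NONE)[0];c=max(cs,key=cv2.contourArea).reshape(-1,2)
    P=plane("top",c,z)[:,:2]*1000
    r=cv2.minAreaRect(P.astype(np.float32));b=cv2.boxPoints(r)
    e=[b[1]-b[0],b[2]-b[1]];L=max(e,key=np.linalg.norm)
    print(name,"c",np.round(r[0],1),"size",np.round(r[1],1),"long-axis deg",round(np.degrees(np.arctan2(L[1],L[0]))%180,2))
    return c
m=((h[:,:,1]<70)).astype(np.uint8)*255
fit(m,75,190,262,248,.024,"railall")
fit(((g<110)&(h[:,:,1]<90)).astype(np.uint8)*255,120,205,215,232,.024,"slot")
fit(((g<80)).astype(np.uint8)*255,370,210,415,248,.080,"handle@top")
fit(((g<80)).astype(np.uint8)*255,370,210,415,248,.063,"handle@mid")
hm=((h[:,:,1]<150)&(g>140)|(g<80)|((h[:,:,1]<90))).astype(np.uint8)*255
fit(hm,350,192,425,270,.04,"holder")
cm=((h[:,:,1]<70)).astype(np.uint8)*255
c=fit(cm,365,205,415,255,.046,"collar+h")
# screw holes
hol=((g<150)&(h[:,:,1]<90)).astype(np.uint8)*255
n,l,st,ce=cv2.connectedComponentsWithStats(hol[195:245,80:260])
for i in range(1,n):
    if st[i,4]>4: print(st[i],np.round(ce[i]+[80,195],1),np.round(plane("top",ce[i]+[80,195],.024)*1000,1))
E
```

```text
railall c [552.7 184.7] size [348.6  73.2] long-axis deg 87.69
slot c [553.  182.1] size [154.    9.8] long-axis deg 87.84
handle@top c [ 532.1 -251.1] size [43.7 13.9] long-axis deg 70.85
handle@mid c [ 533.6 -254.6] size [44.4 14.1] long-axis deg 70.85
holder c [ 534.7 -257.4] size [108.9 104.4] long-axis deg 71.32
collar+h c [ 532.8 -254.8] size [39.6 40.3] long-axis deg 131.3
[5 1 5 1 5] [ 87. 196.] [[597.5 349.1  24. ]]
[ 9  3  7 36 84] [ 92.2 215.5] [[558.  335.8  24. ]]
[28  7  4  4 13] [109.4 203.4] [[582.9 300.8  24. ]]
[164  13   4   4  13] [245.4 209.6] [[573.2  26.   24. ]]
[ 48  19  79  10 516] [166.8 218.8] [[553.3 181.6  24. ]]
[26 32  3  4 10] [107.  228.8] [[531.6 303.3  24. ]]
[23 39  6  1  6] [105.5 234. ] [[521.2 305.9  24. ]]
[162  39   4   5  13] [243.7 235.9] [[521.3  28.4  24. ]]
[40 40  8  1  8] [123.5 235. ] [[519.8 268.5  24. ]]
[53 41 15  1 15] [140. 236.] [[518.4 234.7  24. ]]
[72 42 15  1 15] [159. 237.] [[517.  196.1  24. ]]
[90 43 17  1 17] [178. 238.] [[515.6 158.   24. ]]
[110  44   5   1   5] [192. 239.] [[514.  130.1  24. ]]
[117  44   6   1   6] [199.5 239. ] [[514.2 115.2  24. ]]
```

Run:
```python
from h import *
def blob(n,x0,y0,x1,y1,thr=80):
    a=cv2.imread(f"pics/{n}0.png");g=cv2.cvtColor(a,cv2.COLOR_BGR2GRAY)
    w=np.zeros_like(g);w[y0:y1,x0:x1]=(g[y0:y1,x0:x1]<thr)*255
    c=max(cv2.findContours(w,cv2.RETR_EXTERNAL,cv2.CHAIN_APPROX_NONE)[0],key=cv2.contourArea)
    f=cv2.drawContours(np.zeros_like(g),[cv2.convexHull(c)],-1,255,-1);M=cv2.moments(f,True)
    print(n,cv2.boundingRect(c));return M['m10']/M['m00'],M['m01']/M['m00']
p=blob("top",370,210,415,248);q=blob("scene",230,160,256,196)
print(p,q)
o1,d1=ray("top",[p]);o2,d2=ray("scene",[q]);d1=d1[0];d2=d2[0]
s=np.linalg.lstsq(np.c_[d1,-d2],o2-o1,rcond=None)[0];print((o1+s[0]*d1)*1e3,(o2+s[1]*d2)*1e3)
# predicted silhouettes
yaw=np.radians(71.0-90)
for C in((.5336,-.2546,.063),(.5328,-.2535,.063)):
    B=np.array([[x,y,z] for x in(-.007,.007) for y in(-.022,.022) for z in(-.017,.017)])
    R=np.array([[np.cos(yaw),-np.sin(yaw),0],[np.sin(yaw),np.cos(yaw),0],[0,0,1]])
    for n in("top","scene"):
        hh=cv2.convexHull(proj(n,B@R.T+C).astype(np.float32));M=cv2.moments(hh);print(C,n,M['m10']/M['m00'],M['m01']/M['m00'],hh.reshape(-1,2).min(0),hh.reshape(-1,2).max(0))
```

```text
top (380, 223, 24, 13)
scene (238, 169, 9, 18)
(391.32608695652175, 228.9945652173913) (242.0569105691057, 177.16260162601625)
[ 533.90140513 -254.34237687   62.88210951] [ 533.90679042 -254.34746903   62.88365334]
(0.5336, -0.2546, 0.063) top 391.645212983544 229.11810318072992 [377.91708 220.96661] [405.39368 237.06047]
(0.5336, -0.2546, 0.063) scene 242.15903077917335 177.09150319454255 [236.88268 167.39302] [247.3349  186.85387]
(0.5328, -0.2535, 0.063) top 391.0835957950354 229.5336415473511 [377.35968 221.3873 ] [404.8277  237.47055]
(0.5328, -0.2535, 0.063) scene 242.63417328835368 177.1516515930459 [237.35466 167.45062] [247.81288 186.9167 ]
```

```bash
python3 -m crank '[[[0,0,0],[0.0464,-0.0308,0],1],[[0,0,0],[0.0464,-0.0308,0],1],[[0,0,0],[0.0464,-0.0308,0],1],[[0,0,0],[0.0464,-0.0308,0],1],[[0,0,0],[0.0464,-0.0308,0],1],[[0,0,0],[0.0464,-0.0308,0],1],[[0,0,0],[0.0464,-0.0308,0],1],[[0,0,0],[0.0464,-0.0308,0],1],[[0,0,0],[0.0464,-0.0308,0],1],[[0,0,0],[0.0464,-0.0308,0],1],[[0,0,-0.17],[0,0,0],1],[[0,0,-0.17],[0,0,0],1]]' 40
python3 -m crank '[[[0,0,-0.17],[0,0,0],1],[[0,0,-0.17],[0,0,0],1],[[0,0,-0.17],[0,0,0],1],[[0,0,-0.17],[0,0,0],1],[[0,0,0],[0,0,0],1],[[0,0,0],[0,0,0],1]]'
```

```text
t: 1.6
tcp_pos: [0.534, -0.2542, 0.2497]
tcp_rot: [-3.141, 0.001, 0.571]
wrist_force: [-0.2, 0.4, 0.2]
gripper_width: 0.0854
t: 2.35
tcp_pos: [0.5335, -0.2554, 0.2501]
tcp_rot: [-3.141, -0.0, 1.239]
wrist_force: [-0.2, 0.4, 0.1]
gripper_width: 0.0855
```

```bash
python3 -m crank '[[[0,0,0],[0,0,0.045],1],[[0,0,0],[0,0,0.045],1],[[0,0,0],[0,0,0.04],1],[[0,0,0],[0,0,0],1]]'
python3 - <<'E'
from workcell import grab_frame
import cv2,numpy as np
a=grab_frame("top")[180:260,340:440,::-1];s=grab_frame("scene")[110:220,190:310,::-1]
o=np.zeros((360,800,3),np.uint8);o[:320,:400]=cv2.resize(a,(400,320),interpolation=2);o[:360,404:796]=cv2.resize(s,(392,360),interpolation=2)
cv2.imwrite("pics/p1.png",o)
E
```

```text
t: 2.85
tcp_pos: [0.5314, -0.2546, 0.1175]
tcp_rot: [-3.135, -0.0, 1.241]
wrist_force: [-0.4, -0.0, 0.5]
gripper_width: 0.0855
```

View pics/p1.png

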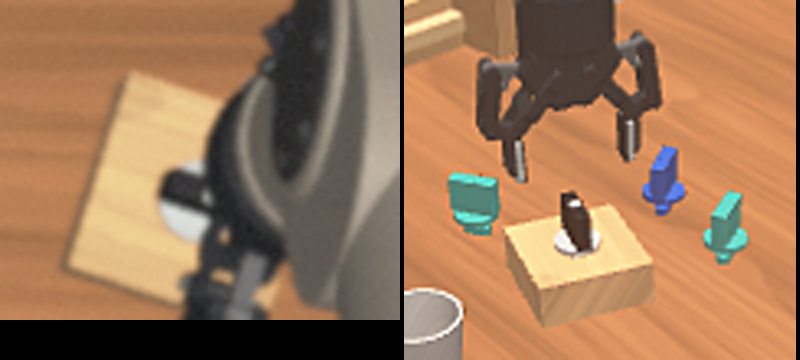

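The fingers straddle the handle in the scene view (handle at crop 575,222), so I descend.

```bash
python3 -m crank '[[[0,0,0],[0,0,0.025],1],[[0,0,0],[0,0,0.02],1],[[0,0,0],[0,0,0.004],1],[[0,0,0],[0,0,0],1],[[0,0,0],[0,0,0],1]]'
```

```text
t: 3.58
tcp_pos: [0.5343, -0.2556, 0.0722]
tcp_rot: [3.14, 0.0, 1.243]
wrist_force: [-0.3, 0.3, 0.8]
gripper_width: 0.0854
```

```bash
python3 -m crank '[[[0,0,0],[0,0,0],0.4],[[0,0,0],[0,0,0],0.2],[[0,0,0],[0,0,0],0.1],[[0,0,0],[0,0,0],0],[[0,0,0],[0,0,0],0],[[0,0,0],[0,0,0],0],[[0,0,0],[0,0,0],0]]' 40
```

```text
t: 4.45
tcp_pos: [0.5338, -0.2554, 0.0714]
tcp_rot: [3.141, 0.0, 1.243]
wrist_force: [-0.3, -0.2, 1.5]
gripper_width: 0.0134
```

```bash
python3 -m crank '[[[0,0,0],[0,0,-0.01],0],[[0,0,0],[0,0,-0.02],0],[[0,0,0],[0,0,-0.035],0],[[0,0,0],[0,0,-0.035],0],[[0,0,-0.1],[0,0,0],0],[[0,0,-0.1],[0,0,0],0],[[0,0,-0.091],[0,0,0],0],[[0,0,0],[0,0,0],0],[[0,0,0],[0,0,0],0]]'
```

```text
t: 5.58
tcp_pos: [0.5337, -0.2555, 0.1719]
tcp_rot: [3.141, 0.0, 1.532]
wrist_force: [-0.7, 0.5, -2.2]
gripper_width: 0.0131
```

```bash
python3 -m crank '[[[0,0,0],[0.03,0.0003,0],0],[[0,0,0],[0.05,0.0003,0],0],[[0,0,0],[0.055,0.0003,0],0],[[0,0,0],[0.055,0.0003,0],0],[[0,0,0],[0.055,0.0003,0],0],[[0,0,0],[0.055,0.0003,0],0],[[0,0,0],[0.05,0.0003,0],0],[[0,0,0],[0.033,0.0004,0],0],[[0,0,0],[0,0,0.04],0],[[0,0,0],[0,0,0.015],0],[[0,0,0],[0,0,0],0],[[0,0,0],[0,0,0],0]]'
python3 - <<'E'
from workcell import grab_frame
import cv2,numpy as np
A=grab_frame("top")[:,:,::-1];S=grab_frame("scene")[:,:,::-1]
cv2.imwrite("pics/t2.png",A);cv2.imwrite("pics/s2.png",S)
a=A[180:260,70:270];s=S[200:350,260:460]
o=np.zeros((600,800,3),np.uint8);o[:240,:600]=cv2.resize(a,(600,240),interpolation=2);o[240:600,:480]=cv2.resize(s,(480,360),interpolation=2)
cv2.imwrite("pics/p2.png",o)
E
```

```text
t: 7.08
tcp_pos: [0.5512, 0.1269, 0.1173]
tcp_rot: [3.14, -0.0, 1.532]
wrist_force: [-0.4, -0.4, -2.6]
gripper_width: 0.013
```

View pics/p2.png

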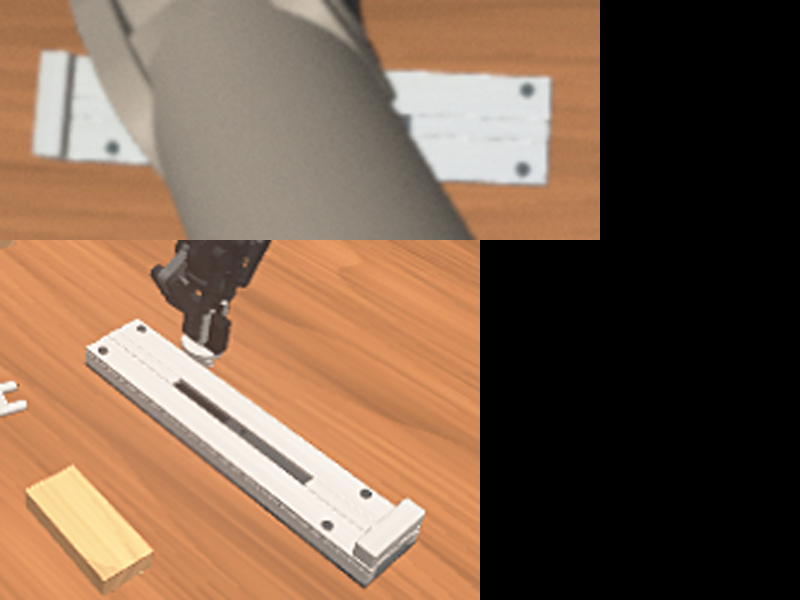

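Run:
```python
from h import *
a=cv2.imread("pics/scene0.png");g=cv2.cvtColor(a,cv2.COLOR_BGR2GRAY).astype(float)
# top view: subpixel slot edges: column profiles; scene: same via profiles across rail x at fixed rail y
yaw=np.radians(-2.1);C=np.array([.553,.182])
ex=np.array([np.cos(yaw),np.sin(yaw)]);ey=np.array([-np.sin(yaw),np.cos(yaw)])
for n,f in(("top","pics/top0.png"),("scene","pics/scene0.png")):
    g=cv2.cvtColor(cv2.imread(f),cv2.COLOR_BGR2GRAY).astype(np.float32)
    u=np.arange(-.016,.0161,.00025)
    for y0 in(-.065,-.05,-.03,.03,.05):
        prof=0
        for y in np.arange(y0-.008,y0+.0081,.002):
            P=np.array([[*(C+ex*x+ey*y),.024] for x in u]);q=proj(n,P).astype(np.float32)
            prof=prof+cv2.remap(g,q[:,0:1],q[:,1:2],cv2.INTER_LINEAR)[:,0]
        d=np.gradient(prof);i,j=d[:len(u)].argmin(),d.argmax()
        t=(prof.min()+prof.max())/2;k=np.where(prof<t)[0]
        print(n,y0,"edges mm",u[k[0]]*1e3,u[k[-1]]*1e3,"grad",u[i]*1e3,u[j]*1e3)
    v=np.arange(-.1,.1,.0005);P=np.array([[*(C+ey*y),.024] for y in v]);q=proj(n,P).astype(np.float32)
    pr=cv2.remap(g,q[:,0:1],q[:,1:2],cv2.INTER_LINEAR)[:,0];k=np.where(pr<(pr.min()+pr.max())/2)[0];print(n,"ends",v[k[0]],v[k[-1]])
    for y in(-.12,.0,.12):
        u2=np.arange(-.05,.05,.0005);P=np.array([[*(C+ex*x+ey*y),.024] for x in u2]);q=proj(n,P).astype(np.float32)
        b=cv2.remap(cv2.cvtColor(cv2.imread(f),cv2.COLOR_BGR2HSV)[:,:,1].astype(np.float32),q[:,0:1],q[:,1:2],cv2.INTER_LINEAR)[:,0]
        k=np.where(b<80)[0];print(n,"rail",y,u2[k[0]],u2[k[-1]])
```

```text
top -0.065 edges mm -6.749999999999992 6.7500000000000195 grad -7.499999999999993 6.7500000000000195
top -0.05 edges mm -6.999999999999992 6.7500000000000195 grad -7.749999999999993 7.25000000000002
top -0.03 edges mm -6.499999999999992 6.2500000000000195 grad -7.249999999999993 6.2500000000000195
top 0.03 edges mm -6.999999999999992 7.00000000000002 grad -6.749999999999992 7.00000000000002
top 0.05 edges mm -6.499999999999992 6.2500000000000195 grad -6.499999999999992 6.2500000000000195
top ends -0.07899999999999999 0.07900000000000015
top rail -0.12 -0.03649999999999999 0.03550000000000007
top rail 0.0 -0.03649999999999999 0.036000000000000074
top rail 0.12 -0.03599999999999999 0.036500000000000074
scene -0.065 edges mm -4.99999999999999 7.00000000000002 grad -5.999999999999991 7.75000000000002
scene -0.05 edges mm -4.99999999999999 7.00000000000002 grad -5.999999999999991 7.75000000000002
scene -0.03 edges mm -4.99999999999999 7.00000000000002 grad -5.749999999999991 7.25000000000002
scene 0.03 edges mm -5.749999999999991 7.25000000000002 grad -5.749999999999991 6.7500000000000195
scene 0.05 edges mm -5.749999999999991 7.25000000000002 grad -5.999999999999991 7.00000000000002
scene ends -0.07699999999999999 0.07950000000000015
scene rail -0.12 -0.03499999999999999 0.049500000000000086
scene rail 0.0 -0.03449999999999999 0.049500000000000086
scene rail 0.12 -0.03399999999999999 0.049500000000000086
```

```bash
python3 -m crank '[[[0,0,0],[0,0,0.025],0],[[0,0,0],[0,0,0.012],0],[[0,0,0],[0,0,0.004],0],[[0,0,0],[0,0,0],0],[[0,0,0],[0,0,0],0]]'
python3 -m crank '[[[0,0,0],[0,0,0.002],0],[[0,0,0],[0,0,0],0]]'
python3 -m crank '[[[0,0,0],[0,0,0.002],0],[[0,0,0],[0,0,0],0]]'
python3 - <<'E'
from workcell import grab_frame
import cv2,numpy as np
S=grab_frame("scene")[:,:,::-1]
cv2.imwrite("pics/p3.png",cv2.resize(S[220:290,290:380],(800,622),interpolation=2)[:600])
E
```

```text
t: 7.8
tcp_pos: [0.5508, 0.1274, 0.076]
tcp_rot: [3.141, -0.0, 1.534]
wrist_force: [0.8, 0.3, -2.9]
gripper_width: 0.0136
t: 8.05
tcp_pos: [0.5503, 0.1272, 0.0734]
tcp_rot: [3.141, 0.0, 1.534]
wrist_force: [-0.3, -0.1, -2.1]
gripper_width: 0.0134
t: 8.3
tcp_pos: [0.5502, 0.1272, 0.0711]
tcp_rot: [-3.141, 0.0, 1.534]
wrist_force: [-1.2, -0.5, -3.0]
gripper_width: 0.0131
```

View pics/p3.png

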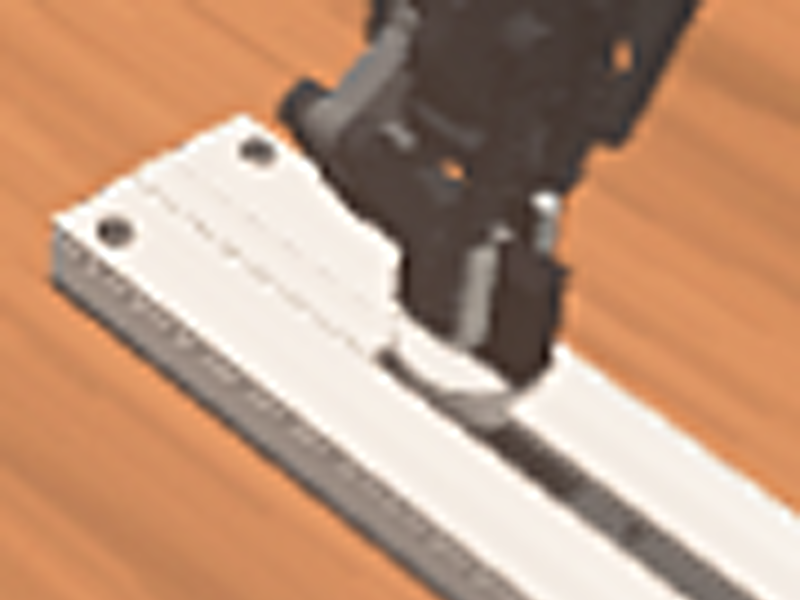

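```bash
python3 -m crank '[[[0,0,0],[0,0.001,0],0],[[0,0,0],[0,0,0],0]]'
python3 -m crank '[[[0,0,0],[0,0,0.001],0],[[0,0,0],[0,0,0],0]]'
python3 -m crank '[[[0,0,0],[0,0,0.001],0],[[0,0,0],[0,0,0],0]]'
```

```text
t: 8.6
tcp_pos: [0.5515, 0.1272, 0.0713]
tcp_rot: [3.141, -0.0, 1.534]
wrist_force: [0.6, 0.1, -2.6]
gripper_width: 0.0138
t: 8.85
tcp_pos: [0.5512, 0.1271, 0.0702]
tcp_rot: [-3.141, 0.0, 1.534]
wrist_force: [-0.5, 0.8, -1.5]
gripper_width: 0.0131
t: 9.1
tcp_pos: [0.5512, 0.1272, 0.0692]
tcp_rot: [-3.141, 0.0, 1.534]
wrist_force: [-0.0, -1.1, -2.8]
gripper_width: 0.013
```

```bash
python3 -m crank '[[[0,0,0],[0,0,0.001],0],[[0,0,0],[0,0,0.001],0],[[0,0,0],[0,0,0],0]]'
python3 -m crank '[[[0,0,0],[0,0,0.001],0],[[0,0,0],[0,0,0.001],0],[[0,0,0],[0,0,0],0]]'
python3 -m crank '[[[0,0,0],[0,0,0.001],0],[[0,0,0],[0,0,0.001],0],[[0,0,0],[0,0,0],0]]'
python3 -m crank '[[[0,0,0],[0,0,0.001],0],[[0,0,0],[0,0,0.001],0],[[0,0,0],[0,0,0],0]]'
```

```text
t: 9.48
tcp_pos: [0.5512, 0.1271, 0.0672]
tcp_rot: [-3.141, 0.0, 1.534]
wrist_force: [0.0, 0.3, -2.8]
gripper_width: 0.013
t: 9.85
tcp_pos: [0.5512, 0.1271, 0.0652]
tcp_rot: [-3.141, 0.0, 1.534]
wrist_force: [-0.0, -0.3, -2.8]
gripper_width: 0.0132
t: 10.22
tcp_pos: [0.5513, 0.1271, 0.0632]
tcp_rot: [-3.141, 0.0, 1.534]
wrist_force: [-0.2, -0.8, -2.6]
gripper_width: 0.0133
t: 10.6
tcp_pos: [0.5512, 0.1272, 0.0612]
tcp_rot: [-3.141, 0.0, 1.534]
wrist_force: [0.6, -0.3, -2.6]
gripper_width: 0.0133
```

In the slot, no contact forces. Continuing down to collar contact.

```bash
python3 -m crank '[[[0,0,0],[0,0,0.001],0],[[0,0,0],[0,0,0.001],0],[[0,0,0],[0,0,0],0]]'
python3 -m crank '[[[0,0,0],[0,0,0.001],0],[[0,0,0],[0,0,0.001],0],[[0,0,0],[0,0,0],0]]'
python3 -m crank '[[[0,0,0],[0,0,0.0005],0],[[0,0,0],[0,0,0],0]]'
```

```text
t: 10.98
tcp_pos: [0.5512, 0.1271, 0.0592]
tcp_rot: [-3.141, 0.0, 1.534]
wrist_force: [-0.3, 0.8, -2.6]
gripper_width: 0.0131
t: 11.35
tcp_pos: [0.5512, 0.1271, 0.0572]
tcp_rot: [-3.141, 0.0, 1.534]
wrist_force: [1.0, 0.3, -2.9]
gripper_width: 0.0134
t: 11.6
tcp_pos: [0.5513, 0.1272, 0.0568]
tcp_rot: [-3.142, 0.0, 1.534]
wrist_force: [-0.3, 0.6, -2.0]
gripper_width: 0.0131
```

```bash
python3 -m crank '[[[0,0,0],[0,0,0.0005],0],[[0,0,0],[0,0,0],0]]'
python3 -m crank '[[[0,0,0],[0,0,0.0005],0],[[0,0,0],[0,0,0],0]]'
python3 -m crank '[[[0,0,0],[0,0,0.0003],0],[[0,0,0],[0,0,0],0]]'
```

```text
t: 11.85
tcp_pos: [0.5513, 0.1272, 0.0563]
tcp_rot: [-3.142, 0.0, 1.534]
wrist_force: [1.0, 0.2, -3.1]
gripper_width: 0.0131
t: 12.1
tcp_pos: [0.5513, 0.1272, 0.0558]
tcp_rot: [-3.142, 0.0, 1.534]
wrist_force: [-0.6, -0.9, -1.9]
gripper_width: 0.0134
t: 12.35
tcp_pos: [0.5513, 0.1272, 0.0555]
tcp_rot: [-3.142, 0.0, 1.534]
wrist_force: [-0.5, -0.7, -2.4]
gripper_width: 0.0134
```

```bash
python3 -m crank '[[[0,0,0],[0,0,0.0003],0],[[0,0,0],[0,0,0],0]]'
python3 -m crank '[[[0,0,0],[0,0,0.0003],0],[[0,0,0],[0,0,0],0]]'
python3 -m crank '[[[0,0,0],[0,0,0.0003],0],[[0,0,0],[0,0,0],0]]'
```

```text
t: 12.6
tcp_pos: [0.5513, 0.1272, 0.0554]
tcp_rot: [3.141, 0.0, 1.534]
wrist_force: [-1.3, -1.5, 1.3]
gripper_width: 0.0131
t: 12.85
tcp_pos: [0.5513, 0.1272, 0.0554]
tcp_rot: [3.141, 0.0, 1.534]
wrist_force: [-1.8, -1.2, 4.5]
gripper_width: 0.0132
t: 13.1
tcp_pos: [0.5514, 0.1272, 0.0554]
tcp_rot: [3.141, 0.0, 1.534]
wrist_force: [-3.4, -1.8, 9.0]
gripper_width: 0.0135
```

```bash
cat > g.py <<'E'
# guard: exit 1 if contact force shows
import sys,numpy as np
from workcell import get_obs
o=get_obs();f=o["wrist_force"];y=np.array([.037,.999]);x=np.array([.999,-.037])
p=o["tcp_pos"][:2]-np.array([.553,.182])
print("rail xy mm",np.round([p@x*1e3,p@y*1e3],2),"z",round(o["tcp_pos"][2]*1e3,2),"F",np.round(f,1),"t",o["t"])
sys.exit(int(abs(f[:2]@y)>4 or abs(f[:2]@x)>7 or abs(f[2])>9))
E
python3 -m crank '[[[0,0,0],[0,0,-0.0008],0],[[0,0,0],[0,0,0],0],[[0,0,0],[0,0,0],0]]' 25 >/dev/null; python3 g.py &&
python3 -m crank '[[[0,0,0],[0.001,0,0],0],[[0,0,0],[0.001,0,0],0],[[0,0,0],[0.001,0,0],0],[[0,0,0],[0,0,0],0]]' >/dev/null; python3 g.py &&
python3 -m crank '[[[0,0,0],[0.002,0,0],0],[[0,0,0],[0.002,0,0],0],[[0,0,0],[0.002,0,0],0]]'>/dev/null; python3 g.py &&
python3 -m crank '[[[0,0,0],[0.002,0,0],0],[[0,0,0],[0.002,0,0],0],[[0,0,0],[0.002,0,0],0]]'>/dev/null; python3 g.py
```

```text
rail xy mm [  0.48 -54.78] z 55.43 F [-1.   0.7  0.3] t 13.475
rail xy mm [  0.55 -51.65] z 55.44 F [-0.1 -1.8  0.7] t 13.975
rail xy mm [  0.37 -45.7 ] z 55.45 F [-0.4 -3.6  1.6] t 14.35
rail xy mm [  0.38 -39.76] z 55.43 F [-0.3 -3.1  1.8] t 14.725
```

```bash
python3 -m crank '[[[0,0,0],[0.001,0,-0.0003],0],[[0,0,0],[0.002,0,0],0],[[0,0,0],[0.002,0,0],0],[[0,0,0],[0.002,0,0],0]]' >/dev/null; python3 g.py &&
python3 -m crank '[[[0,0,0],[0.002,0,0],0],[[0,0,0],[0.002,0,0],0],[[0,0,0],[0.002,0,0],0]]'>/dev/null; python3 g.py &&
python3 -m crank '[[[0,0,0],[0.002,0,0],0],[[0,0,0],[0.002,0,0],0],[[0,0,0],[0.001,0,0],0]]'>/dev/null; python3 g.py
```

```text
rail xy mm [  0.06 -32.41] z 55.46 F [-0.   0.8 -2.8] t 15.225
rail xy mm [  0.31 -26.65] z 55.67 F [-0.4  0.1 -3. ] t 15.6
rail xy mm [  0.35 -21.64] z 55.71 F [-0.7  0.3 -2.6] t 15.975
```

```bash
python3 -m crank '[[[0,0,0],[0.002,0,0],0],[[0,0,0],[0.002,0,0],0],[[0,0,0],[0.001,0,0],0]]' >/dev/null; python3 g.py &&
python3 -m crank '[[[0,0,0],[0.0005,0,0],0],[[0,0,0],[0.0005,0,0],0]]'>/dev/null && python3 g.py &&
python3 -m crank '[[[0,0,0],[0.0005,0,0],0],[[0,0,0],[0.0005,0,0],0]]'>/dev/null && python3 g.py &&
python3 -m crank '[[[0,0,0],[0.0005,0,0],0],[[0,0,0],[0.0005,0,0],0]]'>/dev/null && python3 g.py &&
python3 -m crank '[[[0,0,0],[0.0005,0,0],0],[[0,0,0],[0.0005,0,0],0]]'>/dev/null && python3 g.py &&
python3 -m crank '[[[0,0,0],[0.0005,0,0],0],[[0,0,0],[0.0005,0,0],0]]'>/dev/null && python3 g.py &&
python3 -m crank '[[[0,0,0],[0.0005,0,0],0],[[0,0,0],[0.0005,0,0],0]]'>/dev/null && python3 g.py &&
python3 -m crank '[[[0,0,0],[0.0005,0,0],0],[[0,0,0],[0.0005,0,0],0]]'>/dev/null && python3 g.py &&
python3 -m crank '[[[0,0,0],[0.0005,0,0],0],[[0,0,0],[0.0005,0,0],0]]'>/dev/null && python3 g.py &&
python3 -m crank '[[[0,0,0],[0.0005,0,0],0],[[0,0,0],[0.0005,0,0],0]]'>/dev/null && python3 g.py &&
python3 -m crank '[[[0,0,0],[0.0005,0,0],0],[[0,0,0],[0.0005,0,0],0]]'>/dev/null && python3 g.py &&
python3 -m crank '[[[0,0,0],[0.0005,0,0],0],[[0,0,0],[0.0005,0,0],0]]'>/dev/null && python3 g.py &&
python3 -m crank '[[[0,0,0],[0.0005,0,0],0],[[0,0,0],[0.0005,0,0],0]]'>/dev/null && python3 g.py
```

```text
rail xy mm [  0.35 -16.62] z 55.73 F [-0.1 -1.2 -3. ] t 16.35
rail xy mm [  0.33 -15.88] z 55.67 F [-0.3  0.1 -1.9] t 16.6
rail xy mm [  0.36 -14.84] z 55.72 F [-0.9 -0.1 -2.4] t 16.85
rail xy mm [  0.34 -13.84] z 55.7 F [-0.2  0.7 -3.1] t 17.1
rail xy mm [  0.36 -12.8 ] z 55.69 F [-0.4 -0.1 -1.5] t 17.35
rail xy mm [  0.34 -11.81] z 55.69 F [-0.7 -0.2 -2.1] t 17.6
rail xy mm [  0.36 -11.02] z 55.69 F [ 0.4 -0.6 -1.8] t 17.85
rail xy mm [  0.38 -10.78] z 55.67 F [ 0.2 -3.1 -0.4] t 18.1
rail xy mm [  0.38 -10.61] z 55.6 F [-0.2 -5.7  0.6] t 18.35
```

```bash
python3 -m crank '[[[0,0,0],[0.0005,0,0],0],[[0,0,0],[0.0005,0,0],0]]'>/dev/null ; python3 g.py
python3 -c "
from workcell import *
o=get_obs();print(o['ft_torque'],o['tcp_rot'])"
```

```text
rail xy mm [  0.4  -10.48] z 55.57 F [ 0.  -8.   1.5] t 18.6
[-2.01328729  0.20914194  0.0640962 ] [-3.14067741  0.00383028  1.53211838]
```

```bash
cat > k.py <<'E'
import sys,numpy as np
from workcell import get_obs
o=get_obs();f=o["wrist_force"];y=np.array([.037,.999]);x=np.array([.999,-.037])
p=o["tcp_pos"][:2]-np.array([.553,.182]);m=o["ft_torque"]
yaw=(1.534-o["tcp_rot"][2])
print("xy",np.round([p@x*1e3,p@y*1e3],2),"z",round(o["tcp_pos"][2]*1e3,2),"twist",round(yaw,3),"F",np.round(f,1),"M",np.round(m,2),"j7",round(o["joints"][6],2),"w",round(o["gripper_width"]*1e3,1),"t",o["t"])
sys.exit(int(np.linalg.norm(f)>13 or abs(m[2])>0.35))
E
python3 -m crank '[[[0,0,0],[-0.0008,0,0],0],[[0,0,0],[0,0,0],0]]' 35 >/dev/null; python3 k.py &&
python3 -m crank '[[[0,0,0.05],[0,0,0],0],[[0,0,0.05],[0,0,0],0]]' >/dev/null; python3 k.py &&
python3 -m crank '[[[0,0,0.05],[0,0,0],0],[[0,0,0.05],[0,0,0],0]]' >/dev/null; python3 k.py
```

```text
xy [  0.39 -10.62] z 55.56 twist 0.002 F [ 0.9 -6.2  1.3] M [-1.52  0.13  0.05] j7 -0.79 w 13.4 t 18.85
xy [ -0.68 -10.52] z 55.52 twist 0.103 F [-4.9 -6.   4.2] M [-1.5   0.93  0.1 ] j7 -0.88 w 13.2 t 19.1
xy [ -1.36 -10.38] z 55.5 twist 0.202 F [-5.5 -6.   4.4] M [-1.46  1.33  0.1 ] j7 -0.96 w 13.3 t 19.35
```

```bash
python3 -m crank '[[[0,0,0],[-0.0012,0.0002,-0.0003],0],[[0,0,0],[0,0,0],0]]' >/dev/null; python3 k.py
```

```text
xy [ -0.5 -10.6] z 55.58 twist 0.2 F [-2.4 -4.1 -1.9] M [-1.07  0.54  0.03] j7 -0.96 w 13.1 t 19.6
```

```bash
python3 -m crank '[[[0,0,0.05],[0,0,0],0],[[0,0,0.05],[0,0,0],0]]' >/dev/null; python3 k.py &&
python3 -m crank '[[[0,0,0.05],[0,0,0],0],[[0,0,0.05],[0,0,0],0]]' >/dev/null; python3 k.py
```

```text
xy [ -0.49 -10.4 ] z 55.54 twist 0.302 F [-2.3 -4.3 -1.2] M [-0.91  0.61  0.03] j7 -1.04 w 13.8 t 19.85
xy [ -0.25 -10.18] z 55.56 twist 0.402 F [-1.6 -2.5 -2. ] M [-0.82  0.42 -0.03] j7 -1.12 w 13.3 t 20.1
```

```bash
python3 -m crank '[[[0,0,0.06],[0,0,0],0],[[0,0,0.06],[0,0,0],0]]' >/dev/null; python3 k.py &&
python3 -m crank '[[[0,0,0.06],[0,0,0],0],[[0,0,0.06],[0,0,0],0]]' >/dev/null; python3 k.py &&
python3 -m crank '[[[0,0,0.06],[0,0,0],0],[[0,0,0.06],[0,0,0],0]]' >/dev/null; python3 k.py
```

```text
xy [-0.04 -9.83] z 55.67 twist 0.522 F [-0.9 -2.8 -2.3] M [-0.66  0.33  0.05] j7 -1.22 w 13.3 t 20.35
xy [ 0.19 -9.32] z 55.81 twist 0.642 F [-0.4 -1.9 -3.6] M [-0.45  0.18  0.02] j7 -1.32 w 13.2 t 20.6
xy [ 0.47 -8.84] z 55.98 twist 0.761 F [-1.  -1.  -2.6] M [-0.26  0.15  0.  ] j7 -1.42 w 13.3 t 20.85
```

```bash
python3 -m crank '[[[0,0,0],[-0.0014,0.0006,0],0],[[0,0,0],[0,0,0],0]]' >/dev/null; python3 k.py &&
python3 -m crank '[[[0,0,0.06],[0,0,0],0],[[0,0,0.06],[0,0,0],0]]' >/dev/null; python3 k.py &&
python3 -m crank '[[[0,0,0.06],[0,0,0],0],[[0,0,0.06],[0,0,0],0]]' >/dev/null; python3 k.py
```

```text
xy [  0.03 -10.5 ] z 56.15 twist 0.759 F [-0.3  0.3 -2.7] M [-0.04  0.03  0.03] j7 -1.41 w 13.0 t 21.1
xy [  0.04 -10.75] z 56.11 twist 0.881 F [-0.1  0.4 -2. ] M [-0.02  0.02  0.04] j7 -1.51 w 13.4 t 21.35
xy [  0.02 -10.73] z 56.12 twist 1.001 F [-0.1  0.3 -3.7] M [-0.04  0.03  0.03] j7 -1.61 w 13.4 t 21.6
```

```bash
python3 -m crank '[[[0,0,0.06],[0,0,0],0],[[0,0,0.06],[0,0,0],0]]' >/dev/null; python3 k.py &&
python3 -m crank '[[[0,0,0.06],[0,0,0],0],[[0,0,0.06],[0,0,0],0]]' >/dev/null; python3 k.py &&
python3 -m crank '[[[0,0,0.06],[0,0,0],0],[[0,0,0.06],[0,0,0],0]]' >/dev/null; python3 k.py &&
python3 -m crank '[[[0,0,0.06],[0,0,0],0],[[0,0,0.06],[0,0,0],0]]' >/dev/null; python3 k.py &&
python3 -m crank '[[[0,0,0.05],[0,0,0],0],[[0,0,0.04],[0,0,0],0],[[0,0,0],[0,0,0],0]]' >/dev/null; python3 k.py
```

```text
xy [-1.000e-02 -1.068e+01] z 56.11 twist 1.121 F [-0.8  0.1 -3.4] M [ 0.05 -0.03  0.05] j7 -1.71 w 13.2 t 21.85
xy [ 1.000e-02 -1.066e+01] z 56.12 twist 1.241 F [-0.   0.2 -2.5] M [ 0.06 -0.05 -0.01] j7 -1.8 w 13.4 t 22.1
xy [ 1.000e-02 -1.068e+01] z 56.11 twist 1.361 F [-0.1  0.7 -1. ] M [0.02 0.03 0.01] j7 -1.9 w 13.7 t 22.35
xy [ -0.   -10.66] z 56.11 twist 1.481 F [ 0.7 -0.4 -3.1] M [0.04 0.07 0.02] j7 -1.99 w 13.1 t 22.6
xy [ -0.15 -11.01] z 56.02 twist 1.569 F [ 0.6 -0.4 -2.1] M [-0.03 -0.02  0.05] j7 -2.07 w 13.0 t 22.975
```

```bash
python3 -m crank '[[[0,0,0],[0,0,0.0005],0],[[0,0,0],[0,0,0],0]]' >/dev/null; python3 k.py &&
python3 -m crank '[[[0,0,0],[0,0,0.0003],0],[[0,0,0],[0,0,0],0]]' >/dev/null; python3 k.py
python3 - <<'E'
from workcell import grab_frame
import cv2,numpy as np
S=grab_frame("scene")[:,:,::-1]
cv2.imwrite("pics/p4.png",cv2.resize(S[220:310,290:410],(800,600),interpolation=2))
E
```

```text
xy [ -0.18 -11.26] z 55.49 twist 1.57 F [-0.1 -0.5 -2.3] M [-0.01  0.07  0.05] j7 -2.07 w 13.4 t 23.225
xy [ -0.2  -11.24] z 55.45 twist 1.57 F [-0.9 -0.2  1.1] M [-0.07  0.28  0.03] j7 -2.07 w 13.2 t 23.475
```

View pics/p4.png

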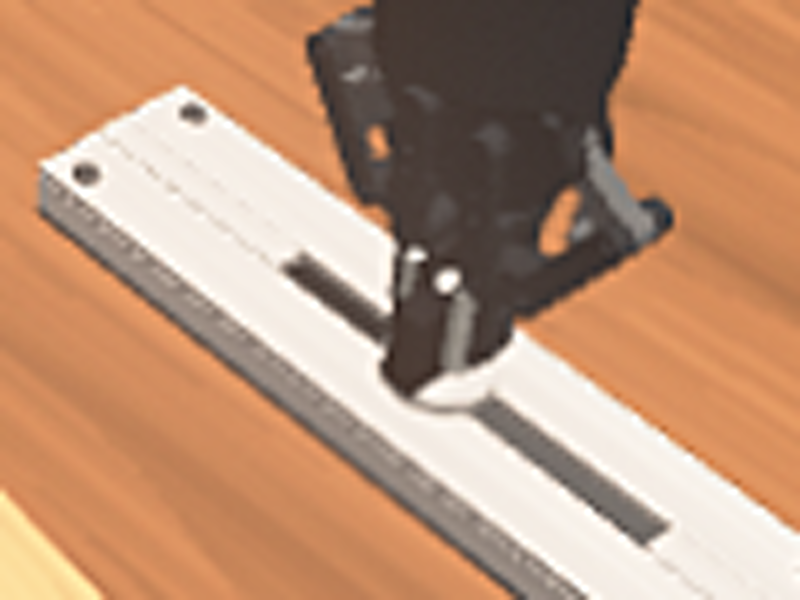

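The stop sits in the slot (collar at crop 440,385), with the gripper turned crosswise. I release it and rise.

```bash
python3 -m crank '[[[0,0,0],[0,0,0],0.25],[[0,0,0],[0,0,0],0.3],[[0,0,0],[0,0,0],0.5],[[0,0,0],[0,0,0],0.8],[[0,0,0],[0,0,0],0.8],[[0,0,0],[0,0,0],0.8]]'; python3 k.py
python3 -m crank '[[[0,0,0],[0,0,-0.01],0.8],[[0,0,0],[0,0,-0.03],0.8],[[0,0,0],[0,0,-0.05],0.8],[[0,0,0],[0,0,-0.05],0.8],[[0,0,0],[0,0,-0.05],0.8],[[0,0,0],[0,0,0],0.8]]'
```

```text
t: 24.28
tcp_pos: [0.5524, 0.1707, 0.0552]
tcp_rot: [-3.142, -0.0, -0.036]
wrist_force: [-0.5, 0.3, 0.2]
gripper_width: 0.0686
xy [ -0.21 -11.26] z 55.21 twist 1.57 F [-0.5  0.3  0.2] M [0.02 0.01 0.01] j7 -2.07 w 68.6 t 24.275
t: 25.02
tcp_pos: [0.5548, 0.1717, 0.2506]
tcp_rot: [-3.138, -0.009, -0.037]
wrist_force: [0.2, 0.3, -0.6]
gripper_width: 0.0686
```

```bash
python3 -m crank '[[[0,0,0],[0,0.05,0],0.8],[[0,0,0],[0,0.05,0],0.8],[[0,0,0],[0,0.05,0],0.8],[[0,0,0],[0,0.05,0],0.8],[[0,0,0],[0,0.04,0],0.8],[[0,0,0],[0,0,0],0.8],[[0,0,0],[0,0,0],0.8]]'
python3 - <<'E'
from workcell import grab_frame
from h import *
A=grab_frame("top")[:,:,::-1].copy();S=grab_frame("scene")[:,:,::-1].copy()
cv2.imwrite("pics/top5.png",A);cv2.imwrite("pics/scene5.png",S)
o=np.zeros((600,800,3),np.uint8);o[:240]=cv2.resize(A[190:250,70:270],(800,240),interpolation=2);o[240:600,:480]=cv2.resize(S[220:310,290:410],(480,360),interpolation=2)
cv2.imwrite("pics/p5.png",o)
# expected
yaw=np.radians(-2.1);C=np.array([.553,.182]);ex=np.array([np.cos(yaw),np.sin(yaw)]);ey=np.array([-ex[1],ex[0]])
c=C+ey*-.011
cen=[]
for n,I in(("top",A),("scene",S)):
    q=proj(n,[[*c,.047]])[0];g=cv2.cvtColor(I,cv2.COLOR_BGR2GRAY);x,y=q.astype(int)
    print(n,"expected",q)
E
```

```text
t: 25.9
tcp_pos: [0.5433, -0.0683, 0.2448]
tcp_rot: [-3.141, 0.001, -0.036]
wrist_force: [0.9, 0.1, -0.1]
gripper_width: 0.0686
top expected [169.76315201 217.95378883]
scene expected [356.73090059 267.54787712]
```

View pics/p5.png

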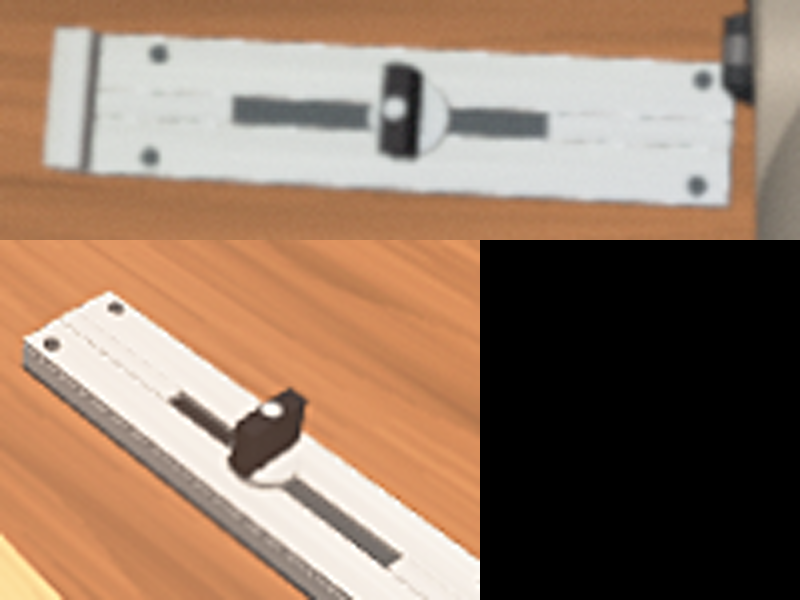

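View pics/top5.png

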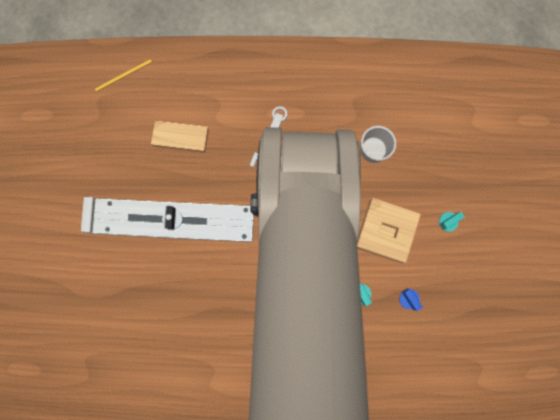

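Run:
```python
from h import *
yaw=np.radians(-2.1);C=np.array([.553,.182]);ex=np.array([np.cos(yaw),np.sin(yaw)]);ey=np.array([-ex[1],ex[0]])
P=[];
for n,(x0,y0,x1,y1),thr in(("top",(160,202,180,234),80),("scene",(344,255,370,283),85)):
    g=cv2.cvtColor(cv2.imread(f"pics/{n}5.png"),cv2.COLOR_BGR2GRAY)
    w=np.zeros_like(g);w[y0:y1,x0:x1]=(g[y0:y1,x0:x1]<thr)*255
    c=max(cv2.findContours(w,cv2.RETR_EXTERNAL,cv2.CHAIN_APPROX_NONE)[0],key=cv2.contourArea);h=cv2.convexHull(c)
    f=cv2.drawContours(np.zeros_like(g),[h],-1,255,-1);M=cv2.moments(f,True);q=(M['m10']/M['m00'],M['m01']/M['m00']);P.append(q);print(n,q,cv2.boundingRect(c))
    # model
    B=np.array([[a,b,z] for a in(-.022,.022) for b in(-.007,.007) for z in(.030,.064)])
    W=np.array([[*(C+ex*a+ey*(b-.0105)),z] for a,b,z in B]);hh=cv2.convexHull(proj(n,W).astype(np.float32));m=cv2.moments(hh)
    print(" model",m['m10']/m['m00'],m['m01']/m['m00'],hh.reshape(-1,2).min(0),hh.reshape(-1,2).max(0))
    if n=="top":
        r=plane("top",c.reshape(-1,2),.055)[:,:2];d=cv2.minAreaRect((r*1000).astype(np.float32));print(d)
o1,d1=ray("top",[P[0]]);o2,d2=ray("scene",[P[1]]);d1=d1[0];d2=d2[0]
s=np.linalg.lstsq(np.c_[d1,-d2],o2-o1,rcond=None)[0];X=((o1+s[0]*d1)+(o2+s[1]*d2))/2
print(X, "rail",(X[:2]-C)@ex*1e3,(X[:2]-C)@ey*1e3)
```

```text
top (170.08241758241758, 217.44505494505495) (166, 207, 9, 22)
 model 169.42872010492633 217.8264006079929 [163.30617 205.3641 ] [175.51791 230.19232]
((552.6616821289062, 168.58518981933594), (15.31498908996582, 40.825531005859375), 87.91905212402344)
scene (355.0878378378378, 267.61486486486484) (344, 257, 22, 22)
 model 356.81614216129066 267.6530044556775 [346.5658  255.66882] [367.3064  279.81033]
[0.55434973 0.16951649 0.04673967] rail 1.8062694631939809 -12.425668392391147
```

```bash
python3 -c "
from workcell import manip,get_obs
print(manip.close_job(),get_obs()['t'])"
```

```text
the job is handed in; nothing more can be done
the job is handed in; nothing more can be done
```

The work stop is locked in the rail, and the job was handed in at about 26 s of the 58 s allowed. No verdict was reported.

**What I did:** I gripped the stop in its holder and dropped its foot into the slot about 54 mm from the rail's centre, with no side load on the way in. I then slid it towards the raised block until it met the hidden stop, about 10 mm before the rail's centre. From there I turned it 1.57 rad clockwise, set the collar down, let go and moved the gripper away.

**Forces:** The highest readings at the wrist were about 10 N while seating the collar and about 8 N at the hidden stop. Early in the turn, friction at the hidden stop pushed the handle 1.8 mm sideways. I eased the push, and the rest of the turn went through without resistance.

**Last checks:**
- **Position and angle:** The two cameras put the handle's centre 46.7 mm above the bench and 11 to 12.5 mm before the rail's centre. The handle is crosswise to the slot within about 1°. The stop looks upright in both pictures, though I did not measure its tilt.
- **Disagreement:** The top view and the robot's own position put the handle within 0.5 mm of the slot's middle line. Triangulating both cameras gave 1.8 mm, which I put down to the dark slot spoiling the mask in the scene picture. Either value is within the 4 mm limit.
- **Other objects:** In the last top view the tin and offcut were where they started. The wrench was partly hidden by the arm; its visible end had not moved.

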